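Tip a cover plate out of its caddy and lay it on the polishing block

ROBOT

A 6-joint arm with a two-finger parallel gripper is mounted at the origin on the work surface. World frame = base frame: x ahead of the robot, y to its left, z up, the work surface at z = 0. Lengths are in m, angles in rad, forces in N, time in s.
With the tool pointing down it reaches from about 0.225 to 0.875 m from the base axis. Payload 3.4 kg.
Tool frame: the origin (TCP) lies at the very end of the fingers, on their centre line; the grasp point (between the pads) lies 19 mm behind it; z points along the fingers, y is the line along which they close (so a half turn about z gives the same grasp; the last joint's range is limited). The gripper opens to 85 mm and grips with 20 to 120 N. Pads are 22 mm wide; open, the fingers measure 114 mm over their backs; the gripper's body (76 mm by 85 mm) begins 54 mm behind the grasp point. The pads swing forward as they close: fully open they stand 13 mm farther back than shut.
Start: joints at [-1.381, 0.276, 1.505, -0, 1.361, -0.121], TCP at [0.176, -0.547, 0.192] pointing down, gripper open.
Joint ranges: [-2.89, 2.89], [-0.75, 2.08], [0.22, 2.7], [-1.18, 4.32], [0.11, 2.71], [-2.7, 2.7]. Speed limits (rad/s): [2.57, 2.57, 3.14, 3.14, 3.14, 3.14].

INTERFACE

Orientations are given as a unit quaternion [w, x, y, z].
In Python, from rig import readout, vision, manip gives the robot as it stands.
- The arm moves only by the shell command python3 -m handwheel 'ROWS' [FORCE]. ROWS is JSON, a list of rows, each a list of 3 entries, a list of its own where there are three numbers: the shift along the tool's x, y, z in mm, then the turn, a rotation vector about the tool's x, y, z in units of 6 degrees (1.0 is 6 degrees), then the closure, from -1 (fully open) to 1 (shut), so that 0 is half open. A call has 1 to 20 rows; each row shifts and turns the commanded pose from where the row before left it, along the tool's axes as they then stand; what a row does not reach is not made up. A row lasts 1/8 s, in which the tool goes at most 62.5 mm and 10.7 degrees, less where a joint would pass 70% of its speed; a pose out of reach is approached as far as the arm can. A call is refused whole if a number of a shift passes 62.5 or a number of a turn 1, either way. A call with a gripper value outside its range is refused whole. The fingers move at their own pace and stop on an object; FORCE is the grip in N (left out, the last holds). Time passes only in rows, so rows that do not move let the fingers close. It gives the time, the measured TCP pose, the force, the opening and the grip force at its end, in the units of the state.
- readout.get_state(): the state, without advancing time (a new reading comes with each control period).
- vision.get_image(name): name is "side" or "top"; returns the picture (480x640x3 uint8, blue, green, red); there is no depth.
- vision.camera_params(name): a dict with "intrinsics" (3x3 intrinsics, pixels), "dist" ([k1, k2, p1, p2, k3] as OpenCV has them; the pictures are not rectified), "rvec" (rotation vector, rad) and "tvec" (3), from world to camera coordinates, as OpenCV has them. Camera axes: x right, y down, z forward; pixel columns grow to the right and rows downward; lengths in m; the calibration is good to about 2 mm. A picture is of the moment at which its call begins. camera_params takes no time and is no camera call.
- manip.sign_off(): hands the job in; it is judged then, once.
The state is a dict: "clock": time; "qpos": joint angles; "qd": joint speeds; "effort": joint torques, N m; "position": TCP position; "ee_rot": TCP orientation; "contact_force": force on the tool from outside, world axes, zero at the start; "moment": the same for the moment, N m; "width": finger opening in m; "gripper_force": force on a finger pad.
Only numpy, scipy, OpenCV 4.12 (cv2) and the standard library are available. Lean on these libraries where they do the work, as an engineer would, in place of code of your own. Each camera call takes 0.05 s, during which the arm holds its last target. There are 200 camera calls.

TASK

In the guitar workshop, get the square-cornered cover plate (solid, with only four small screw holes) ready for polishing: press its end at the caddy's low-walled side so that the other end tips up and stays up. Then take it by the raised end, lift it out and lay it flat, centred and lengthwise on the cork-topped polishing block, and let go. Leave the other two plates lying in their pockets.

Things in the scene. Friction and masses are not known exactly. Their poses are not given: they have to be found in the camera images.
- cover_plate_center (a point): Steel cover plate: loose solid square-cornered rectangle 110 x 44 x 4 mm (x, y, z), 0.1 kg, four screw holes; this is its centre. It lies flush in a pocket of a fixed plywood caddy, top 36 mm over the bench. Press its top about 42 mm from the centre towards -x (the robot; caddy wall only 20 mm high there) with 4 to 10 N: that end sinks, the +x end rises 30 mm (29 degrees) and stays up.
- block_top (a point): Polishing block: fixed wooden block with a cork top, 85 mm long (x), 32 mm wide (y), 45 mm high, narrower than the plate so that fingers reach down past both its sides. The point is the centre of its top face; x runs along its length.
- control_plate_center (a point): Bystander in another pocket: steel control plate, 110 x 44 x 4 mm, half-round ends, a slot and two round holes; this is its centre. The caddy has three parallel pockets 60 mm apart sideways, 36 mm high, 3 mm clearance round each plate; in each a plate rests on a stiff tongue that rocks about an axle along y, 10 mm from the plate's centre towards -x, and stays where it is left.
- pickup_ring_center (a point): Bystander in the remaining pocket: steel pickup ring, 110 x 44 x 4 mm, a rectangular frame with a large open window; this is its centre. In every pocket the tongue is 28 mm wide, narrower than the plate, and the plate's last 20 mm at +x overhang it: once tipped up, a plate can be pinched there across its 44 mm width, about 40 mm from its centre.
Not all that is in view belongs to the job. What is shaped like the part that bears cover_plate_center but green is not meant.

How it is judged:
On the way:
1. the cover plate has been tipped up in its pocket, by more than 17 degrees, with its -x end down in the pocket (angle between cover_plate_center's own z axis and vertical above 0.3 rad and distance of cover_plate_center from where it was at the start of the episode below 0.03 m and height (world z) of cover_plate_center below 0.06 m), for 0.2 s.
At the end, for the whole second after the job is handed in: The cover plate lies at rest, flat (within 6 degrees) and face up on the polishing block's top, its centre within 17 mm of the block's centre and its length within 15 degrees of the block's length (either way round); the other two plates are still in their pockets (horizontal distance between cover_plate_center and block_top below 0.017 m and z of cover_plate_center in the frame of block_top between -0.002 and 0.008 m and angle between cover_plate_center's own z axis and vertical below 0.1 rad and angle between the x axis of cover_plate_center and the x axis of block_top, either way round below 0.26 rad and linear speed of cover_plate below 0.02 m/s); the robot touches nothing.
It fails at once if the round-ended control plate is tipped or moved out of its place in the caddy (distance of control_plate_center from where it was at the start of the episode above 0.02 m or angle between control_plate_center's own z axis and vertical above 0.17 rad).
It fails at once if the open pickup ring is tipped or moved out of its place in the caddy (distance of pickup_ring_center from where it was at the start of the episode above 0.02 m or angle between pickup_ring_center's own z axis and vertical above 0.17 rad).
It also fails if it takes over 64 s, if anything falls off the work surface, if the arm or the gripper's body presses on something with over 40 N, if the wrist force passes 120 N, or if a joint passes its speed limit or range.

## Working session

There is one attempt and no reset: what is moved stays moved. The work goes in short steps, Python scripts to look and compute and a shell command to move; the robot and the scene stay as the last step left them, time stands still between calls to the robot, and variables do not carry over. Pictures are saved under pics/ and viewed, at most 10 in all, crops included, and the job is handed in when it is done.

```bash
mkdir -p pics; ls; python3 - <<'E'
from rig import readout, vision
import cv2
for n in("top","side"):
    cv2.imwrite(f"pics/{n}0.png",vision.get_image(n))
    p=vision.camera_params(n);print({k:[round(float(x),4) for x in __import__('numpy').ravel(v)] for k,v in p.items()})
print(readout.get_state())
E
```

```text
pics
{'intrinsics': [591.0859, 0.0, 313.7636, 0.0, 591.0859, 243.522, 0.0, 0.0, 1.0], 'dist': [0.0441, 0.0, 0.0, 0.0, 0.0], 'rvec': [2.1452, -2.1478, 0.1591], 'tvec': [0.1932, 0.4658, 1.453]}
{'intrinsics': [452.106, 0.0, 323.2573, 0.0, 452.106, 234.6462, 0.0, 0.0, 1.0], 'dist': [-0.1054, 0.0, 0.0, 0.0, 0.0], 'rvec': [2.1175, -0.0783, 0.0364], 'tvec': [-0.4517, 0.1685, 0.8731]}
{'clock': 0.1, 'qpos': array([-1.38097259e+00,  2.76478642e-01,  1.50601138e+00, -3.03304569e-06,
        1.36075343e+00, -1.21051995e-01]), 'qd': array([-5.85847198e-04, -1.93953566e-03, -3.15224967e-03, -1.46095582e-03,
       -1.27624087e-05,  6.65088338e-04]), 'effort': array([ 1.22260601e-03, -4.17699301e+01, -2.46404994e+01, -1.69495206e-04,
        5.86476963e-03,  1.05318020e-05]), 'position': array([ 0.17574656, -0.54689283,  0.19075466]), 'ee_rot': array([-8.24862796e-04,  9.87943453e-01,  1.54812962e-01, -2.98586184e-05]), 'contact_force': array([-0.31771857,  0.08757607,  0.17689384]), 'moment': array([-0.0103228 , -0.01104288, -0.00843397]), 'gripper_force': 0.0, 'width': 0.0856702554870392}
```

View pics/top0.png

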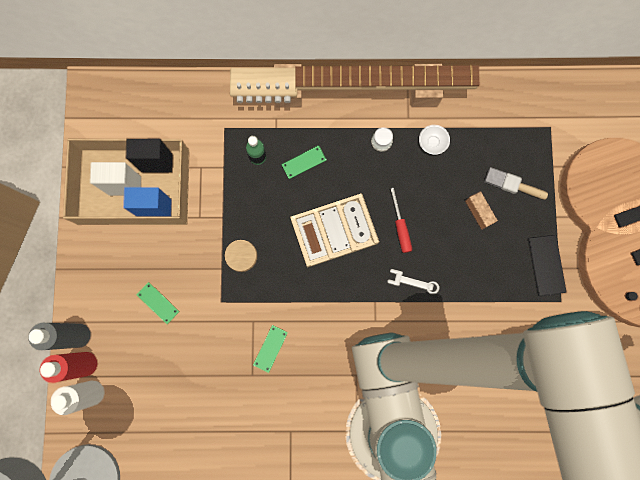

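View pics/side0.png

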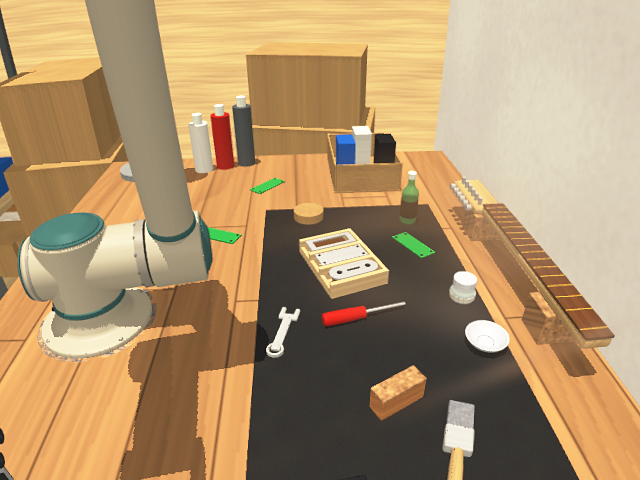

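Top view: caddy at about (335,230). Its middle pocket holds the solid plate at (333,230), with the ring at (313,239) and the slotted control plate at (357,222). The cork block is at (482,210). Side view: the same plates are at (341,256), (331,241) and (354,268), and the block is at (398,392). 

Things that could be taken for the cover plate are the green ones at top (304,162), (158,302) and (270,348), the ring and the control plate. I choose the middle one at (333,230): steel and solid.

```bash
cat > h.py <<'E'
import numpy as np, cv2
from rig import readout, vision
def cam(n):
    p=vision.camera_params(n);return np.array(p["intrinsics"]),np.array(p["dist"]),np.array(p["rvec"],float),np.array(p["tvec"],float).ravel()
def ray(n,uv):
    K,d,r,t=cam(n);R=cv2.Rodrigues(r)[0]
    q=cv2.undistortPoints(np.array(uv,float).reshape(-1,1,2),K,d).reshape(-1,2)
    return -R.T@t,np.c_[q,np.ones(len(q))]@R
def onplane(n,uv,z):
    c,d=ray(n,uv);return c+d*((z-c[2])/d[:,2])[:,None]
def proj(n,X):
    K,d,r,t=cam(n);return cv2.projectPoints(np.array(X,float).reshape(-1,3),r,t,K,d)[0].reshape(-1,2)
E
python3 - <<'E'
from h import *
t=cv2.imread("pics/top0.png");s=cv2.imread("pics/side0.png")
print(proj("top",[[0,0,0],[.3,0,0],[0,.3,0]]),proj("side",[[0,0,0]]))
print(onplane("top",[[333,230],[313,239],[357,222]],.036),onplane("side",[[341,256]],.036),onplane("top",[[482,208]],.045))
a=cv2.resize(t[185:275,280:390],None,fx=5,fy=5,interpolation=cv2.INTER_CUBIC)
b=cv2.resize(t[180:240,455:510],None,fx=4,fy=4,interpolation=cv2.INTER_CUBIC)
o=np.zeros((450,790,3),np.uint8);o[:,:550]=a;o[:240,560:780]=b
cv2.imwrite("pics/crop1.png",o)
E
```

```text
[[392.78741097 434.02217954]
 [390.01438726 310.35072638]
 [270.09932831 434.13311097]] [[ 96.90057211 319.08010593]]
[[0.50011555 0.14412595 0.036     ]
 [0.47721833 0.1945588  0.036     ]
 [0.5205298  0.08340933 0.036     ]] [[0.50180849 0.13435394 0.036     ]] [[ 0.55407974 -0.22983473  0.045     ]]
```

View pics/crop1.png

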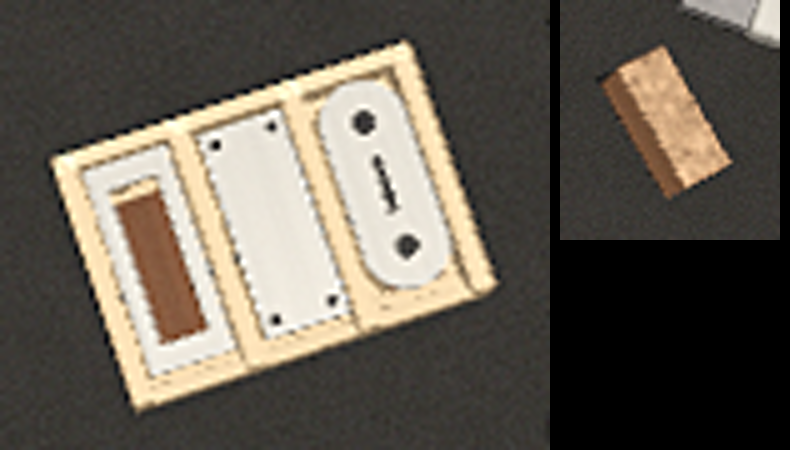

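The close crop confirms it: the middle plate is solid and square-cornered with four holes, with corners in the crop at about (200,133), (280,110), (348,312) and (268,338). The lower wall is at the bottom, towards the robot. The cork top's corners are at about (613,75), (662,47), (732,160) and (682,190).

```bash
python3 - <<'E'
from h import *
t=cv2.imread("pics/top0.png")
hsv=cv2.cvtColor(t,cv2.COLOR_BGR2HSV)
m=cv2.inRange(hsv,(0,0,150),(179,30,255))
n,l,st,c=cv2.connectedComponentsWithStats(m)
L=l[230,333];print(st[L])
P=cv2.findContours((l==L).astype(np.uint8),0,1)[0][0]
def rep(name,P,z):
    X=onplane("top",P.reshape(-1,2),z)[:,:2].astype(np.float32)
    r=cv2.minAreaRect(X*1000);b=cv2.boxPoints(r)
    e=[b[1]-b[0],b[2]-b[1]];v=max(e,key=np.linalg.norm);v=v*np.sign(v[0])
    print(name,r,"yaw of length",np.degrees(np.arctan2(v[1],v[0])))
rep("plate",P,.036)
q=np.array([[613,75],[662,47],[732,160],[682,190]],float);q=(q-[560,0])/4+[455,180]-.4
rep("block",q,.045)
m=cv2.inRange(hsv,(8,60,150),(20,170,255));m[:185]*=1;w=np.zeros_like(m);w[185:235,460:502]=m[185:235,460:502]
w=cv2.morphologyEx(w,cv2.MORPH_CLOSE,np.ones((3,3)))
P=max(cv2.findContours(w,0,1)[0],key=cv2.contourArea);print(cv2.boundingRect(P));rep("block mask",P,.045)
# side check
for X in ([.500,.144,.036],[.554,-.230,.045]): print(proj("side",[X]),proj("top",[X]))
s=readout.get_state();from scipy.spatial.transform import Rotation as R
print(R.from_quat(np.roll(s["ee_rot"],-1)).as_matrix().round(3))
o=cv2.imread("pics/side0.png");a=cv2.resize(o[220:305,290:400],None,fx=4,fy=4,interpolation=2);b=cv2.resize(o[360:425,360:440],None,fx=4,fy=4,interpolation=2)
z=np.zeros((340,770,3),np.uint8);z[:,:440]=a;z[:260,450:770]=b;cv2.imwrite("pics/crop2.png",z)
E
```

```text
[320 207  30  46 744]
plate ((502.0819396972656, 140.3861083984375), (108.87309265136719, 44.901695251464844), 18.58251953125) yaw of length 18.582512
block ((551.1402587890625, -231.1651611328125), (84.06523132324219, 37.079776763916016), 29.223735809326172) yaw of length 29.223751
(470, 192, 28, 35)
block mask ((552.1869506835938, -232.67037963867188), (85.07194519042969, 33.47996520996094), 27.644594192504883) yaw of length 27.644592
[[339.74054768 253.61227887]] [[333.05025145 230.04515304]]
[[399.26818468 381.80165943]] [[482.06757167 208.03099075]]
[[ 0.952  0.306 -0.   ]
 [ 0.306 -0.952  0.002]
 [ 0.    -0.002 -1.   ]]
```

View pics/crop2.png

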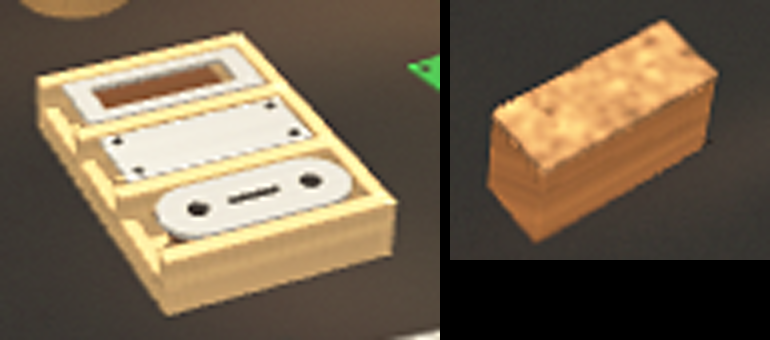

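Plate centre is about (0.502, 0.139) with yaw 18.6°, and the sizes check (109 x 45 mm). Block is about (0.552, -0.232) with yaw 27.6° (85 x 33 mm). Both side-view projections agree within about 3 mm. The press point is (0.462, 0.126), and the tool yaw of 17.8° already fits.

```bash
python3 -m handwheel '[[[30,-34.5,0],[0,0,0],1],[[30,-34.5,0],[0,0,0],1],[[30,-34.5,0],[0,0,0],1],[[30,-34.5,0],[0,0,0],1],[[30,-34.5,0],[0,0,0],1],[[30,-34.5,0],[0,0,0],1],[[30,-34.5,0],[0,0,0],1],[[30,-34.5,0],[0,0,0],1],[[30,-34.5,0],[0,0,0],1],[[30,-34.5,0],[0,0,0],1],[[30,-34.5,0],[0,0,0],1],[[30,-34.5,0],[0,0,0],1],[[30,-34.5,0],[0,0,0],1],[[30,-34.5,0],[0,0,0],1],[[30,-34.5,30],[0,0,0],1],[[30,-34.5,40],[0,0,0],1],[[0,0,40],[0,0,0],1],[[0,0,0],[0,0,0],1]]' 60
```

```text
clock: 2.35
position: [0.4607, 0.1249, 0.0786]
ee_rot: [-0.0, 0.988, 0.155, -0.004]
contact_force: [0.0, -1.4, 0.1]
width: 0.0002
gripper_force: 0.0
```

```bash
python3 -m handwheel '[[[0,1,18],[0,0,0],1],[[0,0,16],[0,0,0],1],[[0,0,3],[0,0,0],1],[[0,0,2],[0,0,0],1],[[0,0,2],[0,0,0],1],[[0,0,2],[0,0,0],1],[[0,0,2],[0,0,0],1],[[0,0,2],[0,0,0],1],[[0,0,0],[0,0,0],1]]'
```

```text
clock: 3.48
position: [0.4641, 0.1239, 0.0342]
ee_rot: [0.0, 0.988, 0.155, -0.0]
contact_force: [-0.4, -0.6, 0.1]
width: -0.0004
gripper_force: 0.0
```

```bash
python3 -m handwheel '[[[0,0,2],[0,0,0],1],[[0,0,2],[0,0,0],1],[[0,0,0],[0,0,0],1]]'; python3 - <<'E'
from h import *
for n,(a,b,c,d) in (("side",(200,310,270,420)),("top",(180,280,270,400))):
    cv2.imwrite(f"pics/{n}1.png",cv2.resize(vision.get_image(n)[a:b,c:d],None,fx=4,fy=4,interpolation=2))
print(readout.get_state()["contact_force"],readout.get_state()["position"])
E
```

```text
clock: 3.85
position: [0.4642, 0.1239, 0.0303]
ee_rot: [0.0, 0.988, 0.155, -0.0]
contact_force: [-0.7, -0.3, -0.3]
width: -0.0006
gripper_force: 0.0
[ 0.5616689  -0.73158764  0.18449144] [0.46433434 0.1238904  0.03042858]
```

View pics/side1.png

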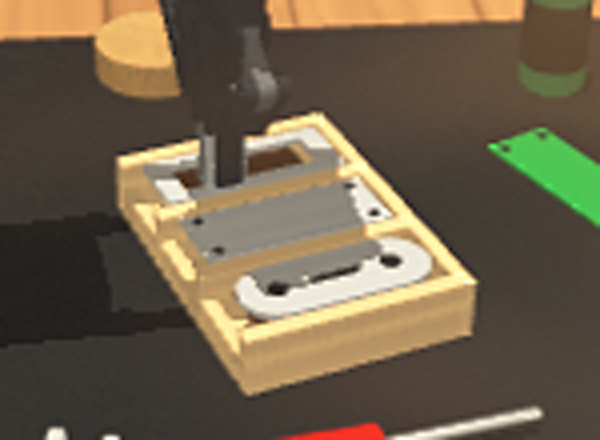

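The plate is still flat. The finger tip is at crop (228,185), which looks like the plate's far edge. I'll check the projection and the top view.

```bash
python3 - <<'E'
from h import *
p=readout.get_state()["position"]
print(((proj("side",[p,[p[0],p[1],.036]])-[270,200])*4),((proj("top",[p])-[270,180])*4))
print(onplane("side",np.array([[228,185]])/4+[270,200],p[2]))
E
```

```text
[[217.71121582 246.16337886]
 [217.67003169 237.77200784]] [[284.15461893 257.43575677]]
[[0.47475142 0.18494568 0.03042858]]
```

View pics/top1.png

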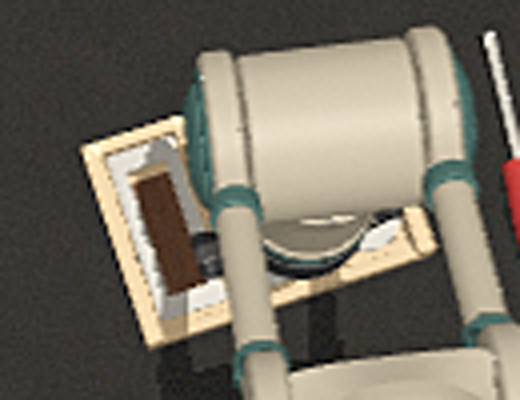

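```bash
python3 - <<'E'
from h import *
a=cv2.imread("pics/side0.png");b=vision.get_image("side");cv2.imwrite("pics/s2.png",b)
for r in range(222,272,2):
    print(r," ".join("%3d/%-3d"%(a[r,c].mean(),b[r,c].mean()) for c in range(314,340,2)))
s=readout.get_state();print(s["width"],s["position"],s["qpos"].round(3))
E
```

```text
222 118/109 117/52   83/54   70/54   71/58   72/57   71/57   73/79   72/62   73/75   74/84   75/117  75/109
224  74/68   71/60   69/56   70/56   71/57   72/58   74/59   73/58   74/60   76/65   75/66   75/87   76/85 
226  69/63   68/61   70/54   72/56   71/58   72/60   74/58   74/60   74/58   76/57   76/71   77/81   77/64 
228  69/62   70/62   69/57   72/56   71/56   72/59   73/57   75/60   74/57   76/59   77/64   77/60   76/58 
230  70/63   71/62   70/61   72/67   73/56   73/57   73/56   72/58   74/58   70/58   68/58   65/56  113/82 
232  70/62   72/63   70/67   71/88   71/54   67/57   63/56   71/57  145/59  222/59  221/54  222/102 223/223
234  67/58   63/56   58/57  112/86  176/137 221/52  221/56  224/55  221/72  193/186 197/185 214/209 226/223
236 223/221 222/220 223/220 224/80  209/142 184/50  198/57  228/56  230/83  239/242 219/215 196/191 159/154
238 193/190 198/194 215/211 229/99  234/142 239/50  206/56  178/56  159/75  130/121 111/86   98/68   97/69 
240 239/226 235/151 202/153 163/102 150/142 111/48  103/55   95/53   96/66   96/56   95/60   94/59   92/59 
242 131/121 121/102 
[... 1000 characters left out ...]
136 237/136 237/137 237/136 237/137 237/136 235/134 237/133
262 215/212 148/143 149/144 196/131 231/128  66/37  220/120 237/135 238/133 239/137 187/150 212/141 221/139
264 221/219 199/194 156/139 208/139 255/140 235/139 175/152 207/143 222/140 222/137 223/137 224/137 220/137
266 206/203 221/220 178/122 192/135 223/138 223/139 226/137 226/137 223/139 199/143 167/146 197/138 232/134
268 149/146 222/221 205/196 229/136 224/139 200/144 164/148 154/143 155/136 233/128 234/130 231/130 232/132
270 142/140 173/138 202/138 149/149 147/146 144/140 143/141 151/144 233/231 232/233 233/124 238/135 157/88 
0.0001244216294994604 [0.46436712 0.12388056 0.03046334] [ 0.116  0.289  1.94  -0.     0.912  1.376]
```

```bash
python3 - <<'E'
from h import *
b=cv2.imread("pics/s2.png")
p=readout.get_state()["position"]
for q in ([p[0],p[1],p[2]],[p[0],p[1],p[2]+.019],[p[0],p[1],p[2]+.073],[p[0],p[1],p[2]+.2]): print(((proj("side",[q])-[240,120])*4).round(), ((proj("top",[q])-[270,180])*4).round())
cv2.imwrite("pics/crop3.png",cv2.resize(b[120:265,240:420],None,fx=4,fy=4,interpolation=2))
E
```

```text
[[338. 566.]] [[284. 257.]]
[[338. 537.]] [[286. 253.]]
[[337. 452.]] [[290. 240.]]
[[336. 230.]] [[302. 205.]]
```

View pics/crop3.png

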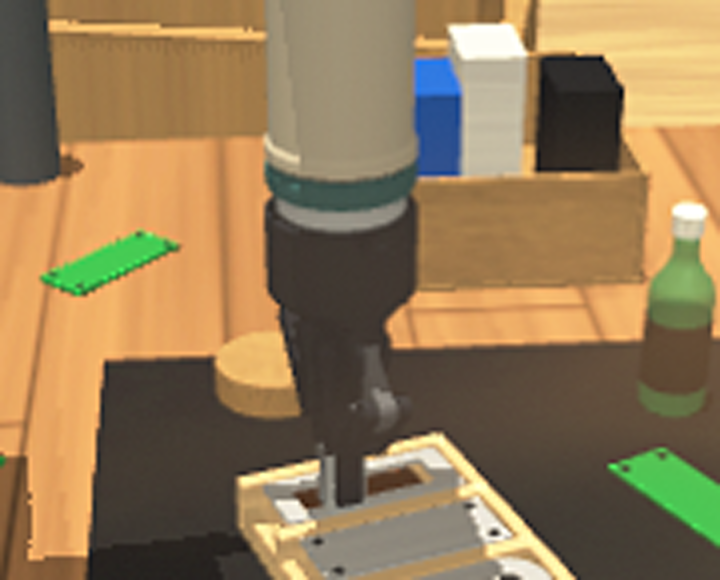

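The gripper's horizontal position fits, but its tip appears at crop (345,505) instead of the predicted (338,566). That puts the real tip about 40 mm above the reported TCP, which also explains the zero contact force. I'll go down guarded, watching the force.

```bash
python3 -m handwheel '[[[0,0,5],[0,0,0],1],[[0,0,5],[0,0,0],1],[[0,0,0],[0,0,0],1]]'; python3 - <<'E'
from h import *
a=cv2.imread("pics/s2.png").astype(int);b=vision.get_image("side");cv2.imwrite("pics/s3.png",b)
for r in range(236,270,2): print(r," ".join("%3d/%-3d"%(a[r,c].mean(),b[r,c].mean()) for c in range(316,336,2)))
E
```

```text
clock: 4.38
position: [0.4637, 0.1238, 0.0198]
ee_rot: [0.0, 0.988, 0.155, -0.001]
contact_force: [0.3, 0.3, 0.2]
width: -0.0001
gripper_force: 0.0
236 220/220 220/219  80/94  142/54   50/55   57/54   56/55   83/57  242/58  215/55 
238 194/194 211/207  99/91  142/111  50/51   56/53   56/55   75/65  121/74   86/60 
240 151/149 153/154 102/92  142/141  48/48   55/55   53/53   66/70   56/58   60/59 
242 102/100  75/80  106/94  142/140  46/47   54/53   53/52   67/68   54/53   54/54 
244  56/53   56/60  109/95  141/141  44/44   51/51   50/51   69/79  131/130 131/132
246  40/41   55/61   98/93  143/142  75/43   89/51  121/50  138/83  141/142 139/139
248 222/222 132/133 137/90  138/141 142/42  140/48  138/47  137/80  137/137 137/137
250 197/198 203/136 137/126 137/145 136/34  138/54  142/95  143/138 140/140 148/148
252 219/220 156/136 144/144 143/142 142/140 133/135 132/134 132/132 132/132 133/133
254 139/140 128/128 118/118 132/133 133/132 133/133 135/133 135/135 136/136 135/136
256 130/131 124/124 132/133 137/137 136/136 137/137 135/136 136/135 133/133 133/133
258 148/147 134/135 136/135 135/135 135/135 134/134 135/135 134/135 134/134 134/135
260 148/148 134/135 135/135 135/136 136/137 136/136 137/137 136/136 137/137 136/137
262 143/145 144/145 131/131 128/128  37/38  120/121 135/135 133/135 137/137 150/151
264 194/196 139/140 139/137 140/142 139/139 152/152 143/142 140/140 137/138 137/137
266 220/219 122/124 135/135 138/139 139/139 137/138 137/137 139/139 143/143 146/146
268 221/221 196/197 136/137 139/138 144/144 148/148 143/144 136/137 128/132 130/131
```

```bash
python3 -m handwheel '[[[0,0,6],[0,0,0],1],[[0,0,6],[0,0,0],1],[[0,0,3],[0,0,0],1],[[0,0,0],[0,0,0],1]]'; python3 -m handwheel '[[[0,0,2],[0,0,0],1],[[0,0,2],[0,0,0],1],[[0,0,0],[0,0,0],1]]'
```

```text
clock: 4.92
position: [0.4641, 0.1238, 0.0051]
ee_rot: [0.0, 0.988, 0.155, -0.0]
contact_force: [-0.6, -1.3, 0.2]
width: 0.0002
gripper_force: 0.0
clock: 5.3
position: [0.4642, 0.1239, 0.0014]
ee_rot: [0.0, 0.988, 0.155, -0.0]
contact_force: [-0.4, 0.5, -0.3]
width: -0.0002
gripper_force: 0.0
```

```bash
python3 -m handwheel '[[[0,0,2],[0,0,0],1],[[0,0,0],[0,0,0],1]]'; python3 - <<'E'
from h import *
b=vision.get_image("side");cv2.imwrite("pics/s4.png",b)
for r in range(246,270,2): print(r," ".join("%-3d"%(b[r,c].mean()) for c in range(316,336,2)))
E
```

```text
clock: 5.55
position: [0.4642, 0.1239, -0.0006]
ee_rot: [0.0, 0.988, 0.155, -0.0]
contact_force: [0.3, -0.2, 0.6]
width: 0.0001
gripper_force: 0.0
246 45  63  107 83  47  47  49  47  70  84 
248 123 135 103 143 41  47  47  72  140 137
250 191 139 101 142 41  49  49  72  141 148
252 220 139 102 144 37  48  47  69  133 132
254 141 127 104 144 37  46  46  69  138 134
256 131 125 105 145 35  44  45  66  136 133
258 148 135 133 144 73  52  94  137 133 134
260 145 135 135 137 142 138 138 137 137 137
262 143 145 132 128 38  120 135 133 138 151
264 135 140 137 141 138 151 142 140 137 137
266 208 127 134 138 139 137 138 138 142 146
268 222 192 137 139 144 147 144 141 134 131
```

```bash
python3 -m handwheel '[[[0,0,2],[0,0,0],1],[[0,0,0],[0,0,0],1]]';  python3 -m handwheel '[[[0,0,2],[0,0,0],1],[[0,0,0],[0,0,0],1]]'
```

```text
clock: 5.85
position: [0.4642, 0.1239, -0.0027]
ee_rot: [0.0, 0.988, 0.155, -0.0]
contact_force: [0.3, -0.7, -0.0]
width: 0.0001
gripper_force: 0.0
clock: 6.1
position: [0.4643, 0.1238, -0.0045]
ee_rot: [0.0, 0.988, 0.155, -0.0]
contact_force: [-1.2, -0.2, 1.2]
width: 0.0001
gripper_force: 0.6
```

```bash
python3 -m handwheel '[[[0,0,2],[0,0,0],1],[[0,0,0],[0,0,0],1]]';  python3 -m handwheel '[[[0,0,2],[0,0,0],1],[[0,0,0],[0,0,0],1]]'; python3 - <<'E'
from h import *
b=vision.get_image("side");cv2.imwrite("pics/s5.png",b)
for r in range(246,270,2): print(r," ".join("%-3d"%(b[r,c].mean()) for c in range(316,336,2)))
E
```

```text
clock: 6.35
position: [0.4637, 0.1237, -0.0066]
ee_rot: [0.0, 0.988, 0.155, -0.001]
contact_force: [-2.5, -0.9, 4.2]
width: -0.0002
gripper_force: 1.9
clock: 6.6
position: [0.4633, 0.1236, -0.0088]
ee_rot: [0.0, 0.988, 0.155, -0.001]
contact_force: [-2.7, -2.8, 3.4]
width: 0.0
gripper_force: 2.0
246 49  64  61  49  47  48  51  48  48  48 
248 130 137 71  44  49  47  46  51  49  45 
250 137 140 78  133 42  44  47  72  125 130
252 132 139 77  138 40  46  45  92  134 135
254 144 143 91  138 40  48  46  91  138 137
256 144 113 91  137 41  46  45  92  138 135
258 131 43  92  139 40  46  45  91  136 136
260 132 137 93  138 40  43  39  88  137 138
262 141 137 135 144 113 141 139 139 139 135
264 138 133 137 138 111 140 138 138 138 137
266 125 129 137 140 135 140 137 139 143 146
268 223 126 137 138 144 147 145 143 134 132
```

Contact came at reported z of -0.0045, so the offset is 40.5 mm. The plate is now sinking at about 4 N.

```bash
python3 -m handwheel '[[[0,0,2],[0,0,0],1],[[0,0,2],[0,0,0],1],[[0,0,2],[0,0,0],1],[[0,0,0],[0,0,0],1]]';  python3 -m handwheel '[[[0,0,1.5],[0,0,0],1],[[0,0,1.5],[0,0,0],1],[[0,0,0],[0,0,0],1]]'
```

```text
clock: 7.15
position: [0.4633, 0.1237, -0.015]
ee_rot: [0.0, 0.988, 0.155, -0.001]
contact_force: [-4.3, -2.5, 2.1]
width: 0.0
gripper_force: 2.0
clock: 7.52
position: [0.4635, 0.1237, -0.0165]
ee_rot: [0.0, 0.988, 0.155, -0.001]
contact_force: [-8.2, -4.0, 15.1]
width: 0.0002
gripper_force: 8.5
```

Bottomed out: 15 N after 12 mm of travel. I'll back off and look.

```bash
python3 -m handwheel '[[[0,0,-4],[0,0,0],1],[[0,0,-20],[0,0,0],1],[[0,0,-40],[0,0,0],0.5],[[0,0,-20],[0,0,0],-0.5],[[0,0,0],[0,0,0],-0.5],[[0,0,0],[0,0,0],-0.5]]';  python3 - <<'E'
from h import *
b=vision.get_image("side");cv2.imwrite("pics/s6.png",b)
a=cv2.resize(b[140:310,250:420],None,fx=3.5,fy=3.5,interpolation=2)
cv2.imwrite("pics/crop4.png",a)
E
```

```text
clock: 8.28
position: [0.4645, 0.1241, 0.0658]
ee_rot: [-0.0, 0.988, 0.155, 0.0]
contact_force: [0.5, -0.0, -0.2]
width: 0.0638
gripper_force: 0.0
```

View pics/crop4.png

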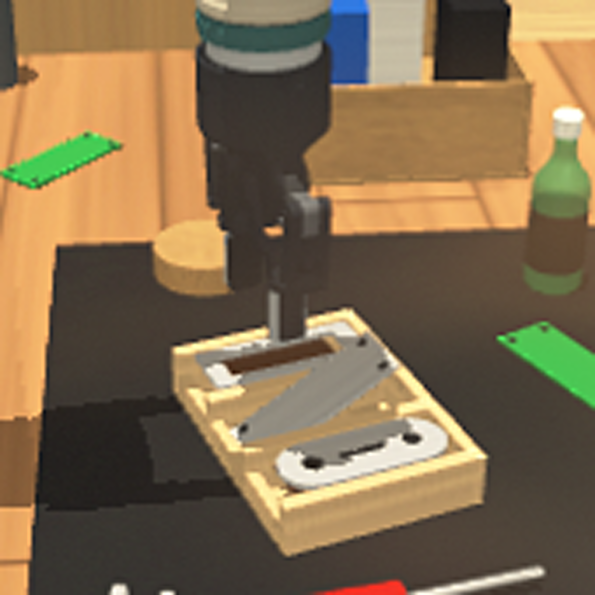

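The plate is tipped up: raised-end holes at crop (363,341) and (383,365), low end near (240,435). The ring and control plates are undisturbed. Now I'll locate the raised end, tilt the tool 29° to match, and look again.

```bash
python3 -m handwheel '[[[0,0,0],[0,1,0],-0.5],[[0,0,0],[0,1,0],-0.5],[[0,0,0],[0,1,0],-0.5],[[0,0,0],[0,1,0],-0.5],[[0,0,0],[0,0.8,0],-0.5],[[0,0,0],[0,0,0],-0.5]]';  python3 - <<'E'
from h import *
b=vision.get_image("side");cv2.imwrite("pics/s7.png",b)
C=np.array([.502,.139,0]);u=np.array([.948,.319,0]);n=np.array([-.319,.948,0])
def vert(uv):
    c,d=ray("side",uv);X=c+d*(((C-c)@n)/(d@n))[:,None];return np.c_[(X-C)@u,X[:,2]]*1000
h=np.array([[363,341],[383,365]])/3.5+[250,140];print(vert([h.mean(0)]))
p=readout.get_state()["position"]
from scipy.spatial.transform import Rotation as R
M=R.from_quat(np.roll(readout.get_state()["ee_rot"],-1)).as_matrix();print(M.round(3))
for q in (p+[0,0,.0405],p-.0405*M[:,2]): print("cand",q,proj("side",[q,q-.1*M[:,2]]).round(1))
cv2.imwrite("pics/crop5.png",cv2.resize(b[150:300,270:420],None,fx=4,fy=4,interpolation=2))
E
```

```text
clock: 9.07
position: [0.4608, 0.1236, 0.0641]
ee_rot: [-0.039, 0.958, 0.148, 0.243]
contact_force: [0.3, 0.5, 0.8]
width: 0.0642
gripper_force: 0.0
[[37.75510696 63.22917887]]
[[ 0.836  0.304  0.456]
 [ 0.267 -0.953  0.147]
 [ 0.479 -0.001 -0.878]]
cand [0.463247   0.12358514 0.10591618] [[323.8 232.1]
 [301.  198.7]]
cand [0.44477443 0.11764483 0.10096512] [[315.2 236. ]
 [291.7 202.7]]
```

View pics/crop5.png

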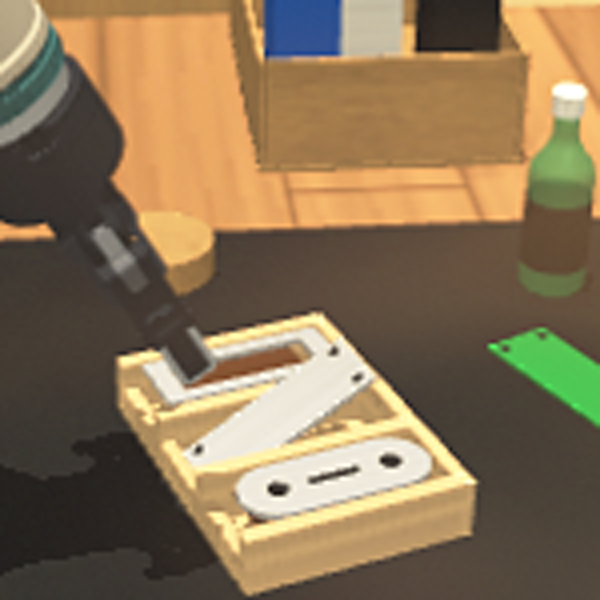

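```bash
python3 - <<'E'
from h import *
from scipy.spatial.transform import Rotation as R
s=readout.get_state();p=s["position"];M=R.from_quat(np.roll(s["ee_rot"],-1)).as_matrix()
for nm,q in (("A",p+[0,0,.0405]),("B",p-.0405*M[:,2])):
    for sy in (1,-1):
      for dx in (-.011,.011):
        print(nm,sy,dx,(4*(proj("side",[q+sy*.035*M[:,1]-.008*M[:,2]+dx*M[:,0]])-[270,150])).round())
T=np.array([.5416,.1521,.039])
for nm,q in (("A",p+[0,0,.0405]),("B",p-.0405*M[:,2])): print(nm,((T-q)@M*1000).round(1))
E
```

```text
A 1 -0.011 [[216. 364.]]
A 1 0.011 [[251. 338.]]
A -1 -0.011 [[168. 299.]]
A -1 0.011 [[201. 276.]]
B 1 -0.011 [[180. 380.]]
B 1 0.011 [[216. 354.]]
B -1 -0.011 [[134. 314.]]
B -1 0.011 [[167. 290.]]
A [41.1 -3.3 98.7]
B [ 60.5  -3.3 103.6]
```

The near fingertip's corners are at (185,382) and (213,358), which matches candidate B: the offset lies along the tool, with the real tip 40.5 mm behind the reported TCP. The shift to go is x 60.5, y -3.3, z 103.6 mm.

```bash
python3 -m handwheel '[[[20,-1,0],[0,0,0],-0.6],[[20,-1,0],[0,0,0],-0.6],[[20.5,-1.3,0],[0,0,0],-0.6],[[0,0,20],[0,0,0],-0.6],[[0,0,20],[0,0,0],-0.6],[[0,0,20],[0,0,0],-0.6],[[0,0,15],[0,0,0],-0.6],[[0,0,0],[0,0,0],-0.6]]';  python3 - <<'E'
from h import *
from scipy.spatial.transform import Rotation as R
s=readout.get_state();p=s["position"];M=R.from_quat(np.roll(s["ee_rot"],-1)).as_matrix()
q=p-.0405*M[:,2];print(s["width"],q,((np.array([.5416,.1521,.039])-q)@M*1000).round(1))
b=vision.get_image("side");cv2.imwrite("pics/s8.png",b)
for dx in (-.011,.011): print(proj("side",[q+.041*M[:,1]-.009*M[:,2]+dx*M[:,0]]))
for r in range(206,262,2): print(r," ".join("%-3d"%(b[r,c].mean()) for c in range(330,376,2)))
E
```

```text
clock: 10.12
position: [0.5495, 0.1548, 0.029]
ee_rot: [-0.039, 0.957, 0.15, 0.245]
contact_force: [-0.4, -0.2, 0.0]
width: 0.0683
gripper_force: 0.0
0.06825585606974169 [0.53098116 0.14886137 0.06450705] [-2.5  0.2 27.7]
[[355.96562538 250.84617718]]
[[364.34240713 244.78176398]]
206 55  55  56  58  59  59  59  82  159 157 149 132 131 130 107 109 110 92  94  98  95  86  87 
208 57  55  57  57  58  61  66  63  61  61  63  65  63  65  66  67  67  67  71  69  71  70  71 
210 56  56  57  58  59  60  70  64  76  66  64  67  67  68  68  68  69  71  71  72  71  71  72 
212 54  57  58  58  56  85  66  68  75  68  67  68  66  68  69  68  70  70  70  71  72  73  73 
214 56  55  58  62  112 132 120 62  70  75  66  67  67  69  69  69  70  70  72  72  73  74  73 
216 61  65  56  61  81  132 129 119 55  76  74  67  68  70  69  69  70  71  72  73  73  73  73 
218 62  64  62  56  59  93  130 129 106 81  83  70  70  71  70  72  72  71  72  73  73  75  73 
220 62  65  65  59  59  57  110 127 161 126 71  64  69  70  71  70  72  72  73  73  74  74  74 
222 65  65  64  66  58  66  79  129 130 96  65  66
[... 1169 characters left out ...]
 58  205 213 49  59  59  61 
248 136 136 137 134 135 135 137 136 134 164 229 229 222 140 56  102 136 158 224 208 50  59  59 
250 147 127 136 135 135 137 137 134 134 134 181 223 243 155 143 145 145 124 176 223 207 53  57 
252 137 136 134 138 136 136 135 136 138 138 131 140 141 144 145 138 143 143 136 198 222 166 54 
254 134 137 138 137 136 135 136 139 137 136 144 147 147 143 140 137 136 141 136 185 229 231 120
256 137 139 136 135 136 138 140 136 139 149 161 180 126 164 220 220 220 221 222 224 222 217 224
258 138 137 136 136 140 139 133 149 132 146 131 131 135 195 223 223 222 160 156 145 140 137 210
260 136 137 137 140 136 138 145 138 137 137 137 137 135 141 159 134 132 128 231 226 227 194 120
```

The fingertips appear within 1 px of the prediction. I'll finish the approach and close.

```bash
python3 -m handwheel '[[[-2.5,0,12],[0,0,0],-0.6],[[0,0,10],[0,0,0],-0.6],[[0,0,5],[0,0,0],-0.6],[[0,0,0],[0,0,0],-0.6]]'; python3 -m handwheel '[[[0,0,0],[0,0,0],-0.2],[[0,0,0],[0,0,0],0.2],[[0,0,0],[0,0,0],0.6],[[0,0,0],[0,0,0],0.6],[[0,0,0],[0,0,0],0.6],[[0,0,0],[0,0,0],0.6]]' 70
```

```text
clock: 10.68
position: [0.5592, 0.1579, 0.0056]
ee_rot: [-0.039, 0.957, 0.15, 0.246]
contact_force: [-0.4, -0.0, -0.5]
width: 0.0684
gripper_force: 0.0
clock: 11.42
position: [0.559, 0.1576, 0.0054]
ee_rot: [-0.038, 0.957, 0.15, 0.246]
contact_force: [-0.2, 0.9, 4.0]
width: 0.042
gripper_force: 70.2
```

```bash
python3 -m handwheel '[[[2.4,0,-4.4],[0,0,0],0.6],[[4.8,0,-8.8],[0,0,0],0.6],[[9.6,0,-17.6],[0,0,0],0.6],[[9.6,0,-17.6],[0,0,0],0.6],[[9.6,0,-17.6],[0,0,0],0.6],[[9.6,0,-17.6],[0,0,0],0.6],[[9.6,0,-17.6],[0,0,0],0.6],[[0,0,0],[0,0,0],0.6]]'; python3 - <<'E'
from h import *
b=vision.get_image("side");cv2.imwrite("pics/s9.png",b)
hsv=cv2.cvtColor(b,cv2.COLOR_BGR2HSV);m=cv2.inRange(hsv,(0,0,110),(179,30,255));m[:150]=0;m[310:]=0;m[:,:280]=0;m[:,430:]=0
n,l,st,c=cv2.connectedComponentsWithStats(m)
for i in range(1,n):
    if st[i,4]>60: print(st[i],c[i].round())
print(readout.get_state()["width"])
E
```

```text
clock: 12.42
position: [0.5588, 0.1574, 0.1213]
ee_rot: [-0.038, 0.957, 0.15, 0.247]
contact_force: [-0.3, 0.2, -0.9]
width: 0.042
gripper_force: 70.7
[343 169  13  13  70] [349. 175.]
[306 232  49  11 107] [332. 237.]
[330 260  47  20 399] [351. 270.]
0.041679247303601154
```

Held: width 42 mm and about 0.9 N of weight. Next I'll level it and yaw to the block.

```bash
python3 -m handwheel '[[[0,0,-10],[0,-1,0],0.6],[[0,0,-10],[0,-1,0],0.6],[[0,0,0],[0,-1,0],0.6],[[0,0,0],[0,-1,0],0.6],[[0,0,0],[0,-0.8,0],0.6],[[0,0,0],[0,0,-0.8],0.6],[[0,0,0],[0,0,-0.8],0.6],[[0,0,0],[0,0,0],0.6]]'; python3 - <<'E'
from h import *
from scipy.spatial.transform import Rotation as R
s=readout.get_state();p=s["position"];M=R.from_quat(np.roll(s["ee_rot"],-1)).as_matrix();print(M.round(3))
G=p-.0595*M[:,2];a=np.radians(27.6);T=np.array([.552+.04*np.cos(a),-.232+.04*np.sin(a),.11])
print(G,((T-G)@M*1000).round(1))
E
```

```text
clock: 13.48
position: [0.5489, 0.1548, 0.1362]
ee_rot: [-0.0, 0.972, 0.237, -0.002]
contact_force: [-0.1, -0.5, -0.9]
width: 0.0418
gripper_force: 70.9
[[ 0.888  0.46  -0.004]
 [ 0.46  -0.888 -0.   ]
 [-0.003 -0.001 -1.   ]]
[0.54915361 0.15483244 0.19572303] [-135.   344.8   85.7]
```

```bash
python3 -m handwheel '[[[-11,28,0],[0,0,0],0.6],[[-11,29,0],[0,0,0],0.6],[[-11,29,0],[0,0,0],0.6],[[-11,29,0],[0,0,0],0.6],[[-11,29,0],[0,0,0],0.6],[[-11,29,0],[0,0,0],0.6],[[-11,29,0],[0,0,0],0.6],[[-11,29,0],[0,0,0],0.6],[[-11,29,0],[0,0,0],0.6],[[-12,29,0],[0,0,0],0.6],[[-12,28,0],[0,0,0],0.6],[[-12,28,0],[0,0,0],0.6],[[0,0,30],[0,0,0],0.6],[[0,0,30],[0,0,0],0.6],[[0,0,0],[0,0,0],0.6],[[0,0,0],[0,0,0],0.6]]'; python3 - <<'E'
from h import *
from scipy.spatial.transform import Rotation as R
s=readout.get_state();p=s["position"];M=R.from_quat(np.roll(s["ee_rot"],-1)).as_matrix()
G=p-.0595*M[:,2];a=np.radians(27.6);B=np.array([.552,-.232,.045]);print("G",G)
S=vision.get_image("side");T=vision.get_image("top");cv2.imwrite("pics/s10.png",S);cv2.imwrite("pics/t10.png",T)
c=G-.04*M[:,0];print("c",c,proj("side",[c,B]),proj("top",[c,B]))
u,v=proj("side",[c])[0].astype(int);U,V=proj("top",[c])[0].astype(int)
o=np.zeros((600,800,3),np.uint8)
o[:,:440]=cv2.resize(S[v-85:v+65,u-60:u+50],None,fx=4,fy=4,interpolation=2)
o[:320,450:770]=cv2.resize(T[V-40:V+40,U-40:U+40],None,fx=4,fy=4,interpolation=2)
cv2.imwrite("pics/crop6.png",o);print(u,v,U,V)
hsv=cv2.cvtColor(S,cv2.COLOR_BGR2HSV);m=cv2.inRange(hsv,(0,0,120),(179,30,255));w=np.zeros_like(m);w[v-50:v+50,u-70:u+70]=m[v-50:v+50,u-70:u+70]
n,l,st,cc=cv2.connectedComponentsWithStats(w)
for i in range(1,n):
    if st[i,4]>40: print(st[i],cc[i].round(1), cv2.boxPoints(cv2.minAreaRect(np.argwhere(l==i)[:,::-1].astype(np.float32))).round().tolist())
E
```

```text
clock: 15.48
position: [0.5893, -0.2137, 0.0788]
ee_rot: [0.0, 0.972, 0.237, 0.0]
contact_force: [0.3, -0.5, -0.6]
width: 0.042
gripper_force: 71.0
G [ 0.5892749  -0.21370447  0.13828353]
c [ 0.55375695 -0.23210215  0.13826408] [[405.31684899 338.98087363]
 [398.25580802 382.90924822]] [[494.26030355 199.998998  ]
 [482.90261257 208.81059823]]
405 338 494 199
[461 288  14  11 136] [467.6 292.6] [[461.0, 288.0], [474.0, 288.0], [474.0, 298.0], [461.0, 298.0]]
[367 303  38  10  51] [383.  306.8] [[366.0, 309.0], [403.0, 300.0], [404.0, 303.0], [367.0, 312.0]]
[465 321  10  26 181] [470.4 332.6] [[465.0, 321.0], [474.0, 321.0], [474.0, 346.0], [465.0, 346.0]]
[ 364  330   64   36 1074] [393.4 345.2] [[363.0, 344.0], [417.0, 320.0], [428.0, 345.0], [374.0, 368.0]]
[429 331   9  20  82] [434.3 340.7] [[428.0, 350.0], [430.0, 331.0], [437.0, 331.0], [436.0, 350.0]]
```

View pics/crop6.png

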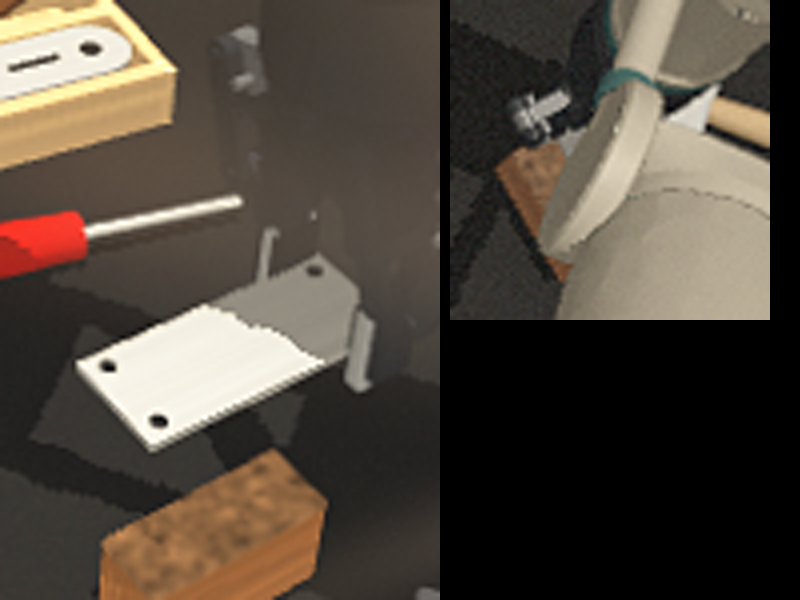

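```bash
python3 - <<'E'
from h import *
from scipy.spatial.transform import Rotation as R
s=readout.get_state();M=R.from_quat(np.roll(s["ee_rot"],-1)).as_matrix();p=s["position"]
G=p-.0595*M[:,2];c=G-.04*M[:,0]
K=[c+i*.055*M[:,0]+j*.022*M[:,1]+[0,0,.002] for i,j in((-1,-1),(-1,1),(1,1),(1,-1))]
print((4*(proj("side",K)-[345,253])).round())
E
```

```text
[[ 81. 361.]
 [159. 441.]
 [400. 316.]
 [318. 247.]]
```

Side crop: the plate is level and square in the grip, with corners at (78,362), (150,447) and (320,253), all within about 2 px of the prediction. The block top sits at the expected (215,524), so no sideways correction is needed. Descending.

```bash
python3 -m handwheel '[[[0,0,30],[0,0,0],0.6],[[0,0,30],[0,0,0],0.6],[[0,0,18],[0,0,0],0.6],[[0,0,4],[0,0,0],0.6],[[0,0,0],[0,0,0],0.6]]'; python3 -m handwheel '[[[0,0,2],[0,0,0],0.6],[[0,0,2],[0,0,0],0.6],[[0,0,0],[0,0,0],0.6]]';python3 -m handwheel '[[[0,0,2],[0,0,0],0.6],[[0,0,0],[0,0,0],0.6]]'
```

```text
clock: 16.2
position: [0.5897, -0.2139, -0.0027]
ee_rot: [0.001, 0.972, 0.237, 0.001]
contact_force: [0.8, -0.9, -0.7]
width: 0.042
gripper_force: 71.0
clock: 16.58
position: [0.5889, -0.2136, -0.0075]
ee_rot: [0.0, 0.972, 0.237, 0.0]
contact_force: [-0.3, -0.7, -1.1]
width: 0.0417
gripper_force: 71.0
clock: 16.82
position: [0.5887, -0.2136, -0.0099]
ee_rot: [-0.0, 0.972, 0.237, -0.0]
contact_force: [-0.6, -0.1, -1.2]
width: 0.0417
gripper_force: 71.0
```

```bash
for i in 1 ; do python3 -m handwheel '[[[0,0,1.5],[0,0,0],0.6],[[0,0,0],[0,0,0],0.6]]'; done; python3 -m handwheel '[[[0,0,1.5],[0,0,0],0.6],[[0,0,0],[0,0,0],0.6]]'
```

```text
clock: 17.08
position: [0.5889, -0.2136, -0.0112]
ee_rot: [0.0, 0.972, 0.237, 0.0]
contact_force: [-0.3, -0.1, -0.6]
width: 0.0418
gripper_force: 71.0
clock: 17.32
position: [0.589, -0.2137, -0.0115]
ee_rot: [0.0, 0.972, 0.237, 0.0]
contact_force: [-2.9, 2.0, 6.2]
width: 0.0417
gripper_force: 71.6
```

Contact at the expected height. Releasing and retreating.

```bash
python3 -m handwheel '[[[0,0,-0.8],[0,0,0],0.6],[[0,0,0],[0,0,0],-0.2],[[0,0,0],[0,0,0],-0.6],[[0,0,0],[0,0,0],-0.6],[[0,0,0],[0,0,0],-0.6],[[0,0,-5],[0,0,0],-0.6],[[0,0,-15],[0,0,0],-0.6],[[0,0,-30],[0,0,0],-0.6],[[0,0,-50],[0,0,0],-0.6],[[0,0,-50],[0,0,0],-0.6],[[30,40,0],[0,0,0],-0.6],[[30,50,0],[0,0,0],-0.6],[[0,50,0],[0,0,0],-0.6],[[0,50,0],[0,0,0],-0.6],[[0,50,0],[0,0,0],-0.6],[[0,0,0],[0,0,0],-0.6]]'; python3 - <<'E'
from h import *
t=vision.get_image("top");s=vision.get_image("side");cv2.imwrite("pics/t11.png",t);cv2.imwrite("pics/s11.png",s)
for n,im,(u,v) in(("top",t,proj("top",[[.552,-.232,.049]])[0].astype(int)),("side",s,proj("side",[[.552,-.232,.049]])[0].astype(int))):
    m=cv2.inRange(cv2.cvtColor(im,cv2.COLOR_BGR2HSV),(0,0,110),(179,35,255));w=np.zeros_like(m);w[v-45:v+45,u-60:u+60]=m[v-45:v+45,u-60:u+60]
    _,l,st,_=cv2.connectedComponentsWithStats(w);i=l[v,u];print(n,i,st[i])
    P=cv2.findContours((l==i).astype(np.uint8),0,1)[0][0].reshape(-1,2)
    X=onplane(n,P,.049)[:,:2].astype(np.float32)*1000;r=cv2.minAreaRect(X);print(r)
E
```

```text
clock: 19.32
position: [0.7528, -0.4032, 0.1366]
ee_rot: [0.001, 0.972, 0.235, -0.0]
contact_force: [-0.0, 0.2, -0.5]
width: 0.0682
gripper_force: 0.0
top 0 [     0      0    640    480 307165]
((509.349365234375, 177.07489013671875), (1658.9224853515625, 1203.3958740234375), 89.93732452392578)
side 1 [ 361  359   75   49 1639]
((551.7990112304688, -232.6136016845703), (111.20831298828125, 46.20030975341797), 25.197742462158203)
```

The side view puts the plate at (0.552, -0.233) and yaw 25°, with its 111 x 46 mm outline fitting a flat plate at z = 0.049. It lies centred on the block, and the arm is clear.

```bash
python3 -c "
from rig import manip;print(manip.sign_off())"
```

```text
the job is handed in; nothing more can be done
None
```

I tipped the cover plate up, lifted it out and laid it flat on the cork block, where the side camera put it within about 1 mm of centre and 2–3° of lengthwise. I released it and handed the job in at about 19 s; no verdict came back, and I did not measure the other two plates again at the end.

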